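# Set the drip needle valve a quarter turn off its seat

## Task

On the small irrigation manifold between the seedling trays, screw the needle valve's black bar handle down clockwise until you feel it bottom firmly on its seat, without forcing it, then back it off by a quarter of a turn and let go. Leave the flat shut-off lever beside it and the other things on the bench as they are.

Things in the scene. Friction and masses are not known exactly. Their poses are not given: they have to be found in the camera images.
- valve: Irrigation manifold, fixed: aluminium foot plate 90 mm (x) by 210 mm (y -140 to +70), 10 thick; grey pipe along y; steel needle-valve block 44 mm square, top at 44 mm; brass shut-off valve at y = -95 mm. Origin: underside of the plate on the needle valve's upright axis, z up. A brass neck on the block: radius 15 mm up to height 56, radius 9 up to 66, then a stem of radius 5 to the handle.
- handle: Black bar handle of the needle valve's screw: 46 mm long (x), 12 thick (y), 24 high; origin on its upright turning axis at the bar's underside, 76 mm above the bench. Clockwise from above screws down, counter-clockwise backs off; it does not rise, runs at about 0.06 N m and stays where left. It starts 0.9 to 2.4 rad above the seat; the yaw at which it bottoms differs each time and must be felt.
- handle_grip (a point): Where to take the bar: on the turning axis, 14 mm above the bar's underside, 90 mm above the bench. Free all round for 60 mm at this height; finger tips may go down to 68 mm above the bench.
- needle_tip (a point): Needle's tip, hidden in the block. In the manifold's frame 24.00 mm high with the screw just bottomed, 1.00 mm more per turn of backing off: too little to read from this noisy position.
- seat_tip (a point): Elastic seat under the needle, hidden in the block. In the manifold's frame 18.00 mm high, sinking 0.2 mm per N m of tightening (too little to read from this noisy position). Once bottomed, torque climbs 6.7 N m per rad of handle turn; this springy wind-up comes back before the screw backs off. Firmly bottomed is 0.25 N m or more, held 0.2 s; above 1.0 N m the seat is damaged.
- shutoff_end (a point): Upper face near the end of the flat steel shut-off lever (14 mm wide, 84 mm long, top at 58 mm above the bench), which turns about an upright axis at y = -95 mm on the manifold; this point is 70 mm from that axis. To be left as it stands.
- bottle: White closed bottle, 64 mm across and 170 mm high, standing on the bench; origin at the centre of its underside. To be left alone.
- pot: Small terracotta pot, 72 mm across and 65 mm high; origin at the centre of its underside. To be left alone.
- labels: Bundle of white plant labels, 130 x 18 x 12 mm, lying on the bench; origin at the centre of its underside. To be left alone.

How it is judged:
By the outcome, as a careful person would: the job done as asked, in the order asked, and still so for the second after the job is handed in, with the robot touching nothing.
It also fails if it takes over 61 s, if anything falls off the work surface, if the arm or the gripper's body presses on something with over 40 N, if the wrist force passes 120 N, or if a joint passes its speed limit or range.

## Robot

A 6-joint arm with a two-finger parallel gripper is mounted at the origin on the work surface. World frame = base frame: x ahead of the robot, y to its left, z up, the work surface at z = 0. Lengths are in m, angles in rad, forces in N, time in s.
With the tool pointing down it reaches from about 0.35 to 1 m from the base axis. Payload 7.1 kg.
Tool frame: the origin (TCP) lies at the very end of the fingers, on their centre line; the grasp point (between the pads) lies pinch_z behind it (pinch_z is the distance from the TCP to the grasp point, in m); z points along the fingers, y is the line along which they close (so a half turn about z gives the same grasp; the last joint's range is limited). The gripper opens to 85 mm and grips with 20 to 120 N. Pads are 22 mm wide; open, the fingers measure 114 mm over their backs; the gripper's body (76 mm by 85 mm) begins 54 mm behind the grasp point. The pads swing forward as they close: fully open they stand 13 mm farther back than shut.
Start: joints at [1.115, 0.423, 1.63, -0, 1.089, -0.019], TCP at [0.264, 0.566, 0.231] pointing down, gripper open.
Joint ranges: [-3, 3], [-0.9, 2.11], [0.09, 2.58], [-1.31, 4.45], [0.11, 2.69], [-2.54, 2.54]. Speed limits (rad/s): [2.39, 2.39, 3.01, 3.14, 3.14, 3.14].

## Interface

Orientations are given as a 3x3 rotation matrix whose columns are the frame's x, y, z axes.
In Python, from rig import * gives the robot as it stands. Calls block until the motion is done:
- move_pose(position, orientation): joint-space move of the TCP to a pose.
- line_to(position, max_speed=0.15, orientation=None): straight line of the TCP; orientation=None keeps the orientation; max_speed is the mean speed in m/s.
- set_joints(angles): joint-space move.
- let_go() and grasp(): open the fingers fully, or close them until they stop; the grip force is fixed at half the most.
- hold(seconds).
- inverse_kinematics(position, orientation): joint angles nearest the present ones, or None.
- read_state(): the state.
- camera(name): name is "side" or "top" or "wrist"; returns a dict with "image" (420x560x3 uint8, red, green, blue), "camera_matrix" (3x3 intrinsics, pixels), "rvec" (rotation vector, rad) and "tvec" (3), from world to camera coordinates, as OpenCV has them. Camera axes: x right, y down, z forward; pixel columns grow to the right and rows downward; lengths in m; the calibration is good to about 2 mm. The wrist camera is an equidistant fisheye: a pixel r from the principal point sees the ray r / f radians off the axis. A picture is of the moment at which its call begins. There is no depth.
A pose or a line that the arm cannot do raises IKError and nothing moves.
- finish_job(): hands the job in; it is judged then, once.
The state is a dict: "time_s": time; "joint_positions": joint angles; "qvel": joint speeds; "effort": joint torques, N m; "ee_pos": TCP position; "ee_rot": TCP orientation; "force": force on the tool from outside, world axes, zero at the start; "moment": the same for the moment, N m; "grip_width": finger opening in m; "grasp_force": force on a finger pad.
Only numpy, scipy, OpenCV 4.12 (cv2) and the standard library are available. Lean on these libraries where they do the work, as an engineer would, in place of code of your own. Each camera call takes 0.05 s, during which the arm holds its last target. There are 200 camera calls.

## Working session

There is one attempt and no reset: what is moved stays moved. The work goes in short steps, each a Python script; the robot and the scene stay as the last script left them, time stands still between calls to the robot, and variables do not carry over. Pictures are saved under pics/ and viewed, at most 10 in all, crops included, and the job is handed in when it is done.

```bash
ls; mkdir -p pics
python3 - <<'E'
from rig import *
import cv2,numpy as np
s=read_state();print({k:np.round(v,3).tolist() for k,v in s.items()})
ims=[]
for n in("top","side"):
    c=camera(n);np.savez(f"{n}.npz",**c)
    cv2.imwrite(f"pics/{n}.png",c["image"][:,:,::-1]);print(n,c["camera_matrix"].tolist(),c["rvec"],c["tvec"])
E
```

```text
pics
{'time_s': 0.0, 'joint_positions': [1.115, 0.424, 1.631, -0.0, 1.089, -0.019], 'qvel': [0.001, 0.001, 0.0, 0.001, 0.001, -0.001], 'effort': [0.001, -55.738, -28.175, 0.0, 0.007, -0.0], 'ee_pos': [0.264, 0.566, 0.231], 'ee_rot': [[-0.906, 0.423, -0.001], [0.423, 0.906, -0.001], [0.0, -0.002, -1.0]], 'force': [0.566, -0.429, -1.114], 'moment': [-0.018, -0.006, -0.038], 'grasp_force': 0.0, 'grip_width': 0.086}
top [[453.936601526669, 0.0, 274.4019022384983], [0.0, 453.936601526669, 215.29099334543034], [0.0, 0.0, 1.0]] [ 2.09250541 -2.15399788  0.14868824] [0.02856767 0.54666275 1.03369184]
side [[491.4574775900491, 0.0, 278.53184422149155], [0.0, 491.4574775900491, 205.64091520152405], [0.0, 0.0, 1.0]] [ 2.28478475 -0.6566159   0.28982704] [-0.44005605  0.24917096  1.13114672]
```

View pics/top.png

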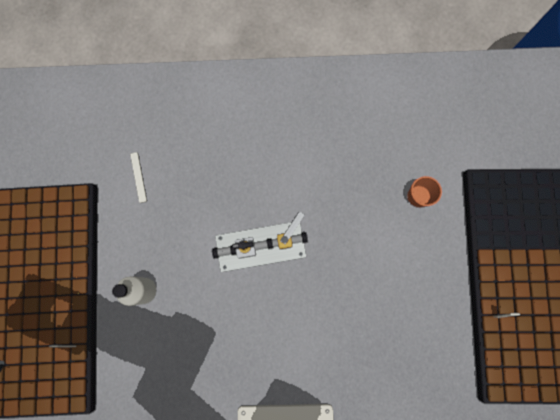

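View pics/side.png

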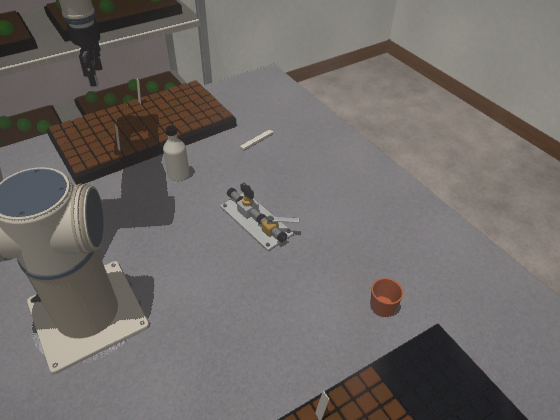

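The top view shows the manifold plate at about (262,246). The black bar handle is near (243,245), and the brass shut-off is at (285,241) with its lever running to (300,215). The bottle is at (128,291), the labels at (139,178) and the pot at (425,192).

```bash
cat > h.py <<'E'
import cv2,numpy as np
def cast(c,uv,z):
    R=cv2.Rodrigues(c["rvec"])[0];t=c["tvec"].ravel()
    d=np.linalg.solve(c["camera_matrix"],[uv[0],uv[1],1]);d=R.T@d;o=-R.T@t
    return o+d*(z-o[2])/d[2]
def proj(c,P):
    return cv2.projectPoints(np.array(P,float).reshape(-1,3),c["rvec"],c["tvec"],c["camera_matrix"],None)[0].reshape(-1,2)
E
python3 - <<'E'
from h import *
c=dict(np.load("top.npz"));s=dict(np.load("side.npz"))
im=c["image"];g=im.min(2).astype(int)
m=np.zeros(g.shape,np.uint8);m[215:280,205:315]=(g[215:280,205:315]>150)
m=cv2.morphologyEx(m,cv2.MORPH_CLOSE,np.ones((15,15)))
m=cv2.morphologyEx(m,cv2.MORPH_OPEN,np.ones((11,11)))
k=max(cv2.findContours(m,0,1)[0],key=cv2.contourArea)
b=cv2.boxPoints(cv2.minAreaRect(k))
W=np.array([cast(c,p,.01) for p in b]);print(b,W)
print(np.linalg.norm(W-np.roll(W,1,0),axis=1))
a=cv2.resize(im[205:285,200:320],None,fx=5,fy=5,interpolation=cv2.INTER_CUBIC)[:,:,::-1]
e=cv2.resize(s["image"][170:260,210:310],None,fx=5,fy=5,interpolation=cv2.INTER_CUBIC)[:,:,::-1]
o=np.zeros((450,1100,3),np.uint8);o[:400,:600]=a;o[:450,600:]=e
cv2.imwrite("pics/crop.png",cv2.resize(o,(800,327)))
E
```

```text
[[203.86638 224.35254]
 [304.1848  214.15067]
 [309.34033 264.8467 ]
 [209.02191 275.04858]] [[ 0.5360503   0.1876364   0.01      ]
 [ 0.55375576 -0.05958367  0.01      ]
 [ 0.42964305 -0.06734285  0.01      ]
 [ 0.41196265  0.17526589  0.01      ]]
[0.12470275 0.24785328 0.12435501 0.24325212]
```

View pics/crop.png

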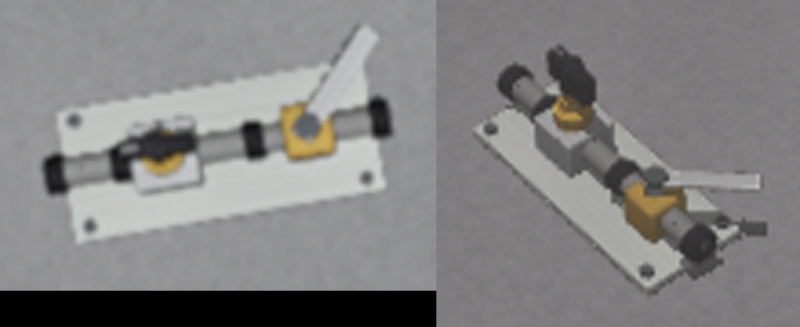

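Run:
```python
from rig import *
from h import *
c=dict(np.load("top.npz"));s=dict(np.load("side.npz"))
K=3.636
C=[(57,113),(362,62),(385,187),(79,242)]
W=np.array([cast(c,(200+x/K,205+y/K),.01) for x,y in C])
print(W.round(4),np.linalg.norm(W-np.roll(W,1,0),axis=1).round(4))
ydir=(W[0]+W[3]-W[1]-W[2]);ydir/=np.linalg.norm(ydir)
xd=np.array([ydir[1],-ydir[0],0])
o=W.mean(0)+.035*ydir;o[2]=0
print("origin",o,"yaw",np.arctan2(xd[1],xd[0]))
top=o+[0,0,.1]
print(proj(c,top),proj(s,top),"shut",proj(c,o-.095*ydir+[0,0,.058]),proj(s,o-.095*ydir+[0,0,.058]))
# handle top centre by rays
print("handle ray", cast(c,(200+156/K,205+145/K),.1))
for a in (0,.5,-.5,1.5):
    R=np.array([[np.cos(a),np.sin(a),0],[np.sin(a),-np.cos(a),0],[0,0,-1]])
    print(a,inverse_kinematics(o+[0,0,.08],R))
a=0
move_pose(o+[-0.02,0,.25],R if 0 else np.array([[1,0,0],[0,-1,0],[0,0,-1.]]))
w=camera("wrist");np.savez("w1.npz",**w)
cv2.imwrite("pics/w1.png",cv2.resize(w["image"],(800,600))[:,:,::-1])
print(w["camera_matrix"],w["rvec"],w["tvec"],read_state()["time_s"],read_state()["joint_positions"])
```

```text
[[ 0.5062  0.1586  0.01  ]
 [ 0.5345 -0.0476  0.01  ]
 [ 0.4501 -0.0598  0.01  ]
 [ 0.4195  0.1444  0.01  ]] [0.0878 0.2081 0.0853 0.2065]
origin [0.47258449 0.08357126 0.        ] yaw 0.1427514319853817
[[242.95224641 245.20486931]] [[246.41561168 187.64566607]] shut [[284.91087735 240.0191599 ]] [[269.54862896 218.80076349]]
handle ray [0.47331834 0.08366755 0.1       ]
0 [ 1.50230744e-01  4.63857398e-01  2.03676978e+00 -4.44089210e-16
  6.40965479e-01  1.72102707e+00]
0.5 [ 1.50230744e-01  4.63857398e-01  2.03676978e+00 -4.44089210e-16
  6.40965479e-01  1.22102707e+00]
-0.5 [ 1.50230744e-01  4.63857398e-01  2.03676978e+00 -4.44089210e-16
  6.40965479e-01  2.22102707e+00]
1.5 [ 1.50230744e-01  4.63857398e-01  2.03676978e+00 -4.44089210e-16
  6.40965479e-01  2.21027071e-01]
[[325.1922621    0.         277.10155934]
 [  0.         325.1922621  207.14493437]
 [  0.           0.           1.        ]] [-2.06724582  2.06373916  0.30242851] [0.08283857 0.39176835 0.52633923] 2.025 [1.57832069e-01 1.53329187e-01 1.96308644e+00 8.72006976e-05
 1.02504384e+00 1.72709565e+00]
```

View pics/w1.png

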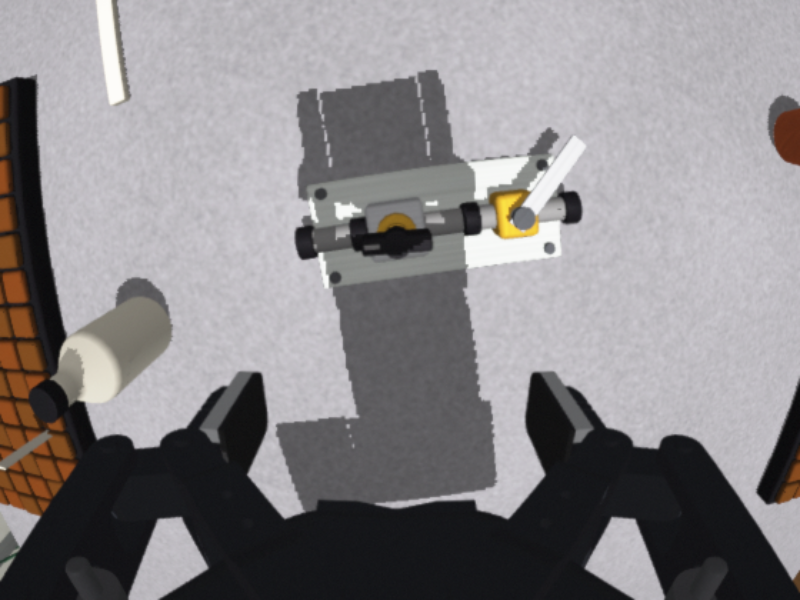

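The wrist view shows the bar from about (357,245) to (432,236), with its centre near (396,240). The shut-off lever lies at (525,215)-(580,142), well clear of the bar.

```bash
cat >> h.py <<'E'
def castw(c,uv,z):
    K=c["camera_matrix"];R=cv2.Rodrigues(c["rvec"])[0];o=-R.T@c["tvec"].ravel()
    x=np.array([(uv[0]-K[0,2])/K[0,0],(uv[1]-K[1,2])/K[1,1]]);r=np.linalg.norm(x)+1e-12
    d=R.T@np.r_[x/r*np.sin(r),np.cos(r)];return o+d*(z-o[2])/d[2]
E
python3 - <<'E'
from h import *
w=dict(np.load("w1.npz"))
f=.7
e=np.array([castw(w,(u*f,v*f),.1) for u,v in((357,245),(432,236),(396,240))]);print(e,np.linalg.norm(e[0]-e[1]))
d=e[0]-e[1];print("bar yaw",np.arctan2(d[1],d[0]))
C=np.array([castw(w,(u*f,v*f),.01) for u,v in((307,186),(550,155),(561,255),(325,288))]);print(C)
Y=C[0]+C[3]-C[1]-C[2];Y/=np.linalg.norm(Y);print("or",C.mean(0)+.035*Y, "yaw",np.arctan2(-Y[0],Y[1]))
a=cv2.resize(w["image"][145:190,235:315],None,fx=8,fy=8,interpolation=cv2.INTER_CUBIC)[:,:,::-1]
cv2.imwrite("pics/w1c.png",cv2.convertScaleAbs(a,alpha=2.5))
E
```

```text
[[0.47259914 0.10840779 0.1       ]
 [0.47850972 0.06056925 0.1       ]
 [0.47580729 0.08347829 0.1       ]] 0.04820228781623192
bar yaw 1.6937260593941414
[[ 0.50635721  0.15703374  0.01      ]
 [ 0.53545717 -0.04569355  0.01      ]
 [ 0.44936614 -0.06088427  0.01      ]
 [ 0.4187602   0.14451848  0.01      ]]
or [0.47241891 0.08337499 0.01      ] yaw 0.14526096040094247
```

View pics/w1c.png

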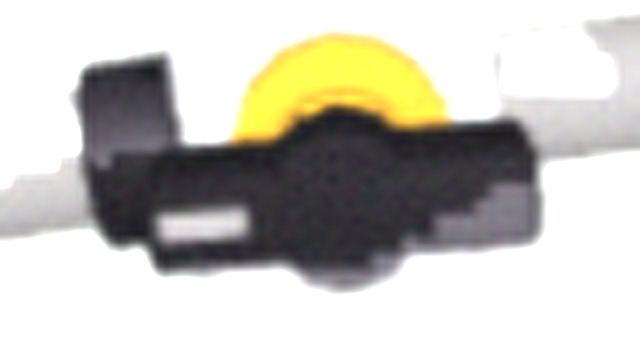

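The bar lies at yaw ≈1.66, with its axis at (0.473, 0.0836). Both views agree, and the measured length of 48 mm compares well with 46 mm. Grasping next.

Run:
```python
import rig
from rig import *
from h import *
pz=getattr(rig,"pinch_z",None) or read_state().get("pinch_z");print("pz",pz)
if pz is None: pz=.016
a=1.66
R=np.array([[np.cos(a),np.sin(a),0],[np.sin(a),-np.cos(a),0],[0,0,-1]])
p=np.array([.473,.0836,.09-pz])
move_pose(p+[0,0,.08],R); line_to(p,.08)
hold(.3)
def avg(n=8):
    S=[]
    for _ in range(n): hold(.02);S.append(read_state())
    return {k:np.mean([s[k] for s in S],axis=0) for k in("force","moment","joint_positions","ee_pos","ee_rot","grip_width","grasp_force","time_s")}
s=avg(20);np.savez("pre.npz",**s);print({k:np.round(v,3).tolist() for k,v in s.items()})
grasp();s=avg(20);np.savez("g0.npz",**s);print({k:np.round(v,3).tolist() for k,v in s.items()})
```

```text
pz 0.0187
{'force': [-0.032, -0.107, -0.071], 'moment': [0.003, -0.007, 0.0], 'joint_positions': [0.15, 0.481, 2.038, -0.0, 0.622, 0.061], 'ee_pos': [0.473, 0.084, 0.071], 'ee_rot': [[-0.089, 0.996, 0.0], [0.996, 0.089, 0.0], [0.0, 0.0, -1.0]], 'grip_width': 0.085, 'grasp_force': 0.0, 'time_s': 5.125}
{'force': [-2.379, -0.091, 5.246], 'moment': [-0.037, 0.355, -0.002], 'joint_positions': [0.15, 0.481, 2.039, 0.0, 0.622, 0.061], 'ee_pos': [0.473, 0.084, 0.071], 'ee_rot': [[-0.089, 0.996, -0.0], [0.996, 0.089, -0.0], [-0.0, -0.0, -1.0]], 'grip_width': 0.011, 'grasp_force': 59.862, 'time_s': 6.125}
```

Grasp is good: 11–12 mm opening and little side force. Turning clockwise while watching the moment about z.

```bash
cat >> h.py <<'E'
from rig import *
def avg(n=6,dt=.02):
    S=[]
    for _ in range(n): hold(dt);S.append(read_state())
    return {k:np.mean([s[k] for s in S],axis=0) for k in("force","moment","joint_positions","ee_pos","ee_rot","grip_width","grasp_force","time_s")}
def yaw(s): return np.arctan2(s["ee_rot"][1][0],s["ee_rot"][0][0])
E
python3 - <<'E'
from h import *
q=np.array(np.load("g0.npz")["joint_positions"]);q6=q[5];T0=read_state()["time_s"]
L=[]
while q6<2.5 and read_state()["time_s"]<30:
    st=.1 if q6<.75 else .04
    if L and L[-1][2]>.16: st=.02
    q6+=st;q[5]=q6;set_joints(q)
    s=avg(4,.015);m=s["moment"][2]
    L.append((q6,s["joint_positions"][5],abs(m)))
    print(round(float(s["time_s"]),2),round(q6,3),round(float(L[-1][1]),4),round(float(yaw(s)),4),round(float(m),3),s["force"].round(1))
    if abs(m)>.42: break
E
```

```text
6.57 0.161 0.1582 1.5627 -0.033 [-1.5 -0.1  4.3]
6.89 0.261 0.2571 1.4638 -0.036 [-2.   0.1  4.4]
7.21 0.361 0.3568 1.3641 -0.041 [-2.2 -0.1  4.3]
7.53 0.461 0.456 1.2649 0.007 [-2.8 -0.3  5.1]
7.84 0.561 0.556 1.1649 0.004 [-2.6 -0.6  5.2]
8.16 0.661 0.656 1.0649 -0.037 [-2.9 -0.2  5.2]
8.47 0.761 0.756 0.9649 -0.018 [-3.  -0.4  5. ]
8.79 0.801 0.7959 0.9251 0.056 [-2.5  0.1  4.7]
9.11 0.841 0.8359 0.8851 0.033 [-2.9  0.2  5.6]
9.43 0.881 0.8759 0.8451 0.006 [-3.3  0.2  5.2]
9.74 0.921 0.9159 0.8051 0.034 [-3.8  0.5  5.6]
10.06 0.961 0.9559 0.7651 0.03 [-2.6  0.7  5.2]
10.38 1.001 0.9959 0.7251 0.035 [-3.   0.5  5.5]
10.69 1.041 1.0358 0.6851 0.039 [-3.4  0.3  5.5]
11.01 1.081 1.0759 0.6451 0.041 [-2.4  1.1  5.5]
11.33 1.121 1.1159 0.6051 0.039 [-3.2  0.4  5.7]
11.64 1.161 1.1559 0.5651 0.019 [-3.2  0.8  5.6]
11.96 1.201 1.1959 0.525 0.065 [-2.9  0.4  5.1]
12.27 1.241 1.2359 0.485 0.059 [-2.9  1.2  5.2]
12.59 1.281 1.2759 0.445 0.035 [-3.4  1.1  5.6]
12.91 1.321 1.3159 0.405 0.05 [-2.8  0.6  5.8]
13.22 1.361 1.3559 0.365 0.01 [-3.   0.8  6. ]
13.54 1.401 1.3959 0.325 0.051 [-3.3  0.
[... 333 characters left out ...]
  0.9  5.6]
16.08 1.721 1.7159 0.005 0.025 [-3.1  1.3  6. ]
16.39 1.761 1.7559 -0.035 0.023 [-3.4  1.4  5.8]
16.71 1.801 1.7959 -0.075 0.03 [-3.3  1.3  5.6]
17.02 1.841 1.8359 -0.115 0.021 [-2.9  1.7  5.8]
17.34 1.881 1.8758 -0.155 0.045 [-3.4  1.7  5.9]
17.66 1.921 1.9159 -0.195 0.025 [-3.7  1.6  5.8]
17.98 1.961 1.9559 -0.235 0.023 [-3.4  2.1  6.1]
18.29 2.001 1.9959 -0.2751 0.018 [-3.1  1.9  5.5]
18.61 2.041 2.0359 -0.3151 0.017 [-3.   1.6  5.5]
18.93 2.081 2.0759 -0.3551 0.066 [-3.3  2.3  5.9]
19.24 2.121 2.1158 -0.395 0.046 [-3.1  1.8  5.8]
19.56 2.161 2.1555 -0.4344 0.283 [-3.1  1.9  5.5]
19.88 2.181 2.1753 -0.454 0.383 [-3.3  2.7  5.8]
20.19 2.201 2.1951 -0.4737 0.498 [-3.1  2.8  5.4]
```

The screw bottomed at tool yaw ≈ -0.392. The torque then rose linearly to 0.5 N m, at about 5.5 N m/rad. I'll hold there briefly, then back off to 90° past the contact yaw (about 1.181).

Run:
```python
from h import *
s=avg(20,.02);print("held",s["moment"].round(3),yaw(s))
q=np.array(np.load("g0.npz")["joint_positions"])
for t in (2.13,2.08,1.6,1.1,.7,.537):
    q[5]=t;set_joints(q);s=avg(6);print(t,round(float(s["joint_positions"][5]),4),round(float(yaw(s)),4),s["moment"].round(3)[2],s["force"].round(1))
s=avg(20);print("before release",yaw(s),s["moment"].round(3),s["grip_width"],s["time_s"])
```

```text
held [0.417 0.574 0.486] -0.47364921598054815
2.13 2.1246 -0.4037 0.109 [-3.4  2.3  5.7]
2.08 2.0749 -0.3541 -0.021 [-3.   2.   5.8]
1.6 1.5948 0.1261 0.025 [-3.7  1.3  5.8]
1.1 1.0948 0.6261 0.022 [-2.8  0.3  5.4]
0.7 0.6948 1.0262 0.038 [-2.9 -0.2  5.1]
0.537 0.5317 1.1892 0.032 [-3.2 -0.   4.7]
before release 1.1891670485880068 [-0.018  0.428  0.049] 0.01109054228881546 23.658335
```

The loading and unloading points lie on one line, so the grip didn't slip, and the back-off is 1.58 rad from contact. Releasing and checking.

Run:
```python
from h import *
let_go();hold(.2)
p=np.array(read_state()["ee_pos"])
line_to(p+[0,0,.18],.12)
move_pose([.4526,.0836,.25],np.array([[1,0,0],[0,-1,0],[0,0,-1.]]))
w=camera("wrist");np.savez("w2.npz",**w);print(read_state()["time_s"])
a=cv2.resize(w["image"][90:220,190:420],None,fx=3.4,fy=3.4,interpolation=cv2.INTER_CUBIC)[:,:,::-1]
cv2.imwrite("pics/w2.png",cv2.convertScaleAbs(a,alpha=1.5))
```

```text
27.525
```

View pics/w2.png

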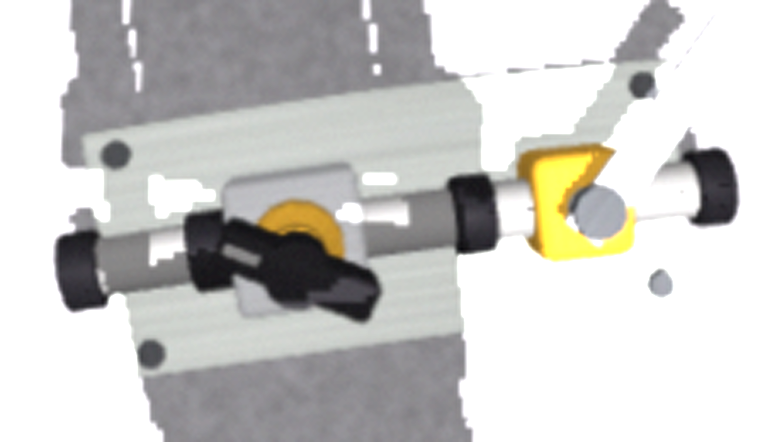

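The bar, from (228,237) to (370,300), is at yaw ≈1.17. That matches the intended 1.18, with the mark end still on the left, and the shut-off lever hasn't moved.

```bash
python3 -c "
from rig import *
print(finish_job())"
```

```text
the job is handed in; nothing more can be done
None
```

The needle valve was screwed down until it bottomed firmly (about 0.49 N m, held over 0.4 s), backed off 1.58 rad (a quarter turn is 1.57) and released; the shut-off lever was left as it stood, nothing else was touched, and the job is handed in.

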